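# Weigh the canisters on the swing-out hook scale

### The arm

A 7-joint arm with a two-finger parallel gripper is mounted at the origin on a cart in front of the work surface, level with it; the furniture and walls round the work are solid. World frame = base frame: x ahead of the robot, y to its left, z up, the work surface at z = 0. Lengths are in m, angles in degrees, forces in N, time in s.
With the tool pointing down it reaches from about 0.35 to 0.9 m from the base axis. Payload 7.2 kg.
Tool frame: the origin (TCP) lies between the finger pads; the fingertips stand 14 mm ahead of it and the grasp point (between the pads) lies 5 mm behind it (tcp_to_tips is the distance from the TCP to the fingertips, in m); z points along the fingers, y is the line along which they close (so a half turn about z gives the same grasp; the last joint's range is limited). The gripper opens to 85 mm and grips with 20 to 120 N. Pads are 22 mm wide; open, the fingers measure 114 mm over their backs; the gripper's body (76 mm by 85 mm) begins 54 mm behind the grasp point. The pads swing forward as they close: fully open they stand 13 mm farther back than shut.
Start: joints at [68.4, 23.554, -0.728, 91.456, 0.321, 64.991, -4.71], TCP at [0.19, -0.595, 0.245] pointing down, gripper open.
Joint ranges: [-169.25, 169.25], [-16.82, 113.86], [-84.01, 82.57], [7.8, 145.47], [-59.2, 239.2], [7.22, 106.19], [-163.78, 163.78]. Speed limits (degrees/s): [136.94, 136.94, 172.46, 172.46, 180, 180, 180].

### API

Orientations are given as a 3x3 rotation matrix whose columns are the frame's x, y, z axes.
In Python, from plant import * gives the robot as it stands.
- The arm moves only by the tool carry_out, never from a script. Its argument "commands" is a list of rows, each a list of 7 numbers: the finger opening in mm, from 0 to 85.4, then the shift along the tool's x, y, z in mm, then the turn, a rotation vector about the tool's x, y, z in degrees. In form: [[grip, x, y, z, rx, ry, rz], ...]. A call has 1 to 12 rows; each row is the pose to reach, as a shift and turn from the pose commanded when the call began, along the tool's axes at that moment; what a row does not reach only later rows make up. A row lasts 1/8 s, in which the tool goes at most 62.5 mm and 10.7 degrees, less where a joint would pass 70% of its speed; a pose out of reach is approached as far as the arm can. A call with a gripper value outside its range is refused whole. The fingers move at their own pace and stop on an object; "force" is the grip in N (left out, the last holds). Time passes only in rows, so rows that repeat a pose let the fingers close. It gives the time, the measured TCP pose, the force, the opening and the grip force at its end, in the units of the state.
- get_obs(): the state, without advancing time (a new reading comes with each control period).
- snapshot(name): name is "side" or "top"; returns a dict with "frame" (400x640x3 uint8, blue, green, red), "intrinsics" (3x3 intrinsics, pixels), "rvec" (rotation vector, rad) and "tvec" (3), from world to camera coordinates, as OpenCV has them. Camera axes: x right, y down, z forward; pixel columns grow to the right and rows downward; lengths in m; the calibration is good to about 2 mm. A picture is of the moment at which its call begins. There is no depth.
- close_job(): hands the job in; it is judged then, once.
The state is a dict: "time": time; "joints": joint angles; "qd": joint speeds; "effort": joint torques, N m; "ee_pos": TCP position; "tcp_rot": TCP orientation; "contact_force": force on the tool from outside, world axes, zero at the start; "ft_torque": the same for the moment, N m; "opening": finger opening in m; "grip_force": force on a finger pad.
Only numpy, scipy, OpenCV 4.12 (cv2) and the standard library are available. Lean on these libraries where they do the work, as an engineer would, in place of code of your own. Each camera call takes 0.05 s, during which the arm holds its last target. There are 200 camera calls.

### The job

Find out which canisters want refilling: swing the folded hook of the scale fully out and hang the canisters on it by their bails one at a time, letting go each time to read the weight, first coffee (brown lid), then tea (green lid), then sugar (yellow lid) if there is one. Stand those that are full back upright on the wooden board and those that are nearly empty upright in the blue tray; when the hook is empty again fold it flat along the panel. Hang them gently, so that the scale never hits its lower stop, and leave the lemon, garlic, salt shaker and honey jar where they are.

Things in the scene. Friction and masses are not known exactly. Their poses are not given: they have to be found in the camera images.
- coffee_a: Coffee canister: white pot, dark brown lid and band, 58 mm across, full or nearly empty (not to be seen). Either it or its twin coffee_b is here; absent = None. Origin: centre of underside. Lid top at z = 58 mm; above it a rigid 5 mm wire bail in the y-z plane: uprights at y = +-22 mm to z = 80 mm, then a pointed arch, underside of its apex at z = 100 mm.
- coffee_a_grip (a point): Centre of the wooden grip block on top of the bail of coffee_a, 120 mm above the underside; same axes as the canister. Block 16 mm in x, 20 mm in y, z from 104 to 134 mm. Grasp it across y: the fingers then stand either side of the hook when the bail is on it. Half-turn symmetric.
- coffee_b: Coffee canister: white pot, dark brown lid and band, 58 mm across, full or nearly empty (not to be seen). Either it or its twin coffee_a is here; absent = None. Origin: centre of underside. Lid top at z = 58 mm; above it a rigid 5 mm wire bail in the y-z plane: uprights at y = +-22 mm to z = 80 mm, then a pointed arch, underside of its apex at z = 100 mm.
- coffee_b_grip (a point): Centre of the wooden grip block on top of the bail of coffee_b, 120 mm above the underside; same axes as the canister. Block 16 mm in x, 20 mm in y, z from 104 to 134 mm. Grasp it across y: the fingers then stand either side of the hook when the bail is on it. Half-turn symmetric.
- tea_a: Tea canister: white pot, green lid and band, 58 mm across, full or nearly empty (not to be seen). Either it or its twin tea_b is here; absent = None. Origin: centre of underside. Lid top at z = 58 mm; above it a rigid 5 mm wire bail in the y-z plane: uprights at y = +-22 mm to z = 80 mm, then a pointed arch, underside of its apex at z = 100 mm.
- tea_a_grip (a point): Centre of the wooden grip block on top of the bail of tea_a, 120 mm above the underside; same axes as the canister. Block 16 mm in x, 20 mm in y, z from 104 to 134 mm. Grasp it across y: the fingers then stand either side of the hook when the bail is on it. Half-turn symmetric.
- tea_b: Tea canister: white pot, green lid and band, 58 mm across, full or nearly empty (not to be seen). Either it or its twin tea_a is here; absent = None. Origin: centre of underside. Lid top at z = 58 mm; above it a rigid 5 mm wire bail in the y-z plane: uprights at y = +-22 mm to z = 80 mm, then a pointed arch, underside of its apex at z = 100 mm.
- tea_b_grip (a point): Centre of the wooden grip block on top of the bail of tea_b, 120 mm above the underside; same axes as the canister. Block 16 mm in x, 20 mm in y, z from 104 to 134 mm. Grasp it across y: the fingers then stand either side of the hook when the bail is on it. Half-turn symmetric.
- sugar_a: Sugar canister: white pot, yellow lid and band, 58 mm across, full or nearly empty (not to be seen). Either it or its twin sugar_b is here, or neither; absent = None. Origin: centre of underside. Lid top at z = 58 mm; above it a rigid 5 mm wire bail in the y-z plane: uprights at y = +-22 mm to z = 80 mm, then a pointed arch, underside of its apex at z = 100 mm.
- sugar_a_grip (a point): Centre of the wooden grip block on top of the bail of sugar_a, 120 mm above the underside; same axes as the canister. Block 16 mm in x, 20 mm in y, z from 104 to 134 mm. Grasp it across y: the fingers then stand either side of the hook when the bail is on it. Half-turn symmetric.
- sugar_b: Sugar canister: white pot, yellow lid and band, 58 mm across, full or nearly empty (not to be seen). Either it or its twin sugar_a is here, or neither; absent = None. Origin: centre of underside. Lid top at z = 58 mm; above it a rigid 5 mm wire bail in the y-z plane: uprights at y = +-22 mm to z = 80 mm, then a pointed arch, underside of its apex at z = 100 mm.
- sugar_b_grip (a point): Centre of the wooden grip block on top of the bail of sugar_b, 120 mm above the underside; same axes as the canister. Block 16 mm in x, 20 mm in y, z from 104 to 134 mm. Grasp it across y: the fingers then stand either side of the hook when the bail is on it. Half-turn symmetric.
- scale_stand: Hook scale, fixed: wooden panel 60 mm wide, 14 mm thick, 191 mm high on a steel foot. Origin under the panel's centre; front faces its own -x. A white carriage (24 mm deep) slides down its front on a spring and carries a swing-out hook; its black pointer runs down past a red band (nearly empty) to a green one (full).
- scale (a joint): How far the load has pulled the carriage down, m: 0 unloaded, stop at 0.05. Spring 150 N/m, preload 0.75 N. At rest a nearly empty canister (140 to 180 g) reads 0.004 to 0.007, a full one (370 to 470 g) 0.018 to 0.027; red turns to green at 0.012.
- hook (a joint): Swing of the hook about its upright pivot, rad: 0 folded flat along the panel (pointing to the stand's -y), pi/2 swung fully out against its stop (pointing to the stand's -x, away from the panel). Stiff hinge (0.12 N m), stays where left; can be pushed sideways near its tip.
- hook_pivot (a point): Point on the hook's pivot axis at arm height (about 154 mm above the worktop when unloaded), 28 mm in front of the panel's centre. Axes turn with the hook: the arm runs along its -y.
- hook_seat (a point): Where a bail hangs: on top of the 8 mm round steel arm, 85 mm out from the pivot; axes as hook_pivot. The arm dips 4 mm from pivot to here, then rises to a red ball tip (12 mm across) 112 mm out, ball top 21 mm above this point. Beyond 30 mm from the pivot the arm is clear of the panel: fingers can go behind it.
- board: Wooden board, 220 mm (x) by 320 mm (y), 22 mm thick, fixed; origin at the centre of its underside. The canisters start on it; full ones belong on it.
- refill_tray: Shallow blue refill tray, fixed, lying on the sink rim 4 mm above the worktop: 90 mm (x) by 260 mm (y) outside, walls 4 mm thick and 18 mm high, floor 4 mm thick. Origin at the centre of its underside.
- lemon: Lemon, 78x55x56 mm: a bystander.
- garlic: Garlic bulb, 60x57x58 mm: a bystander.
- salt_shaker: Salt shaker, 44 mm across, 90 mm high: a bystander.
- honey: Honey jar, 63 mm across, 94 mm high: a bystander, absent (None) in some starts.

How it is judged (in metres and radians):
On the way, in this order (a step that is already met when the one before it is completed fails the run):
1. the hook is swung fully out (value of joint hook above 1.45 rad), for 0.2 s.
2. the coffee canister (dark brown lid), if there is one, hangs freely and at rest on the hook, let go (contact force between coffee_a and hook above 0.8 N and contact force between coffee_a and the fingers below 0.1 N and horizontal distance between coffee_a and hook_seat below 0.04 m and height (world z) of coffee_a above 0.015 m and angle between coffee_a's own z axis and vertical below 0.3 rad and linear speed of coffee_a below 0.05 m/s), for 0.4 s.
3. the coffee canister (dark brown lid), if there is one, hangs freely and at rest on the hook, let go (contact force between coffee_b and hook above 0.8 N and contact force between coffee_b and the fingers below 0.1 N and horizontal distance between coffee_b and hook_seat below 0.04 m and height (world z) of coffee_b above 0.015 m and angle between coffee_b's own z axis and vertical below 0.3 rad and linear speed of coffee_b below 0.05 m/s), for 0.4 s.
4. the tea canister (green lid), if there is one, hangs freely and at rest on the hook, let go (contact force between tea_a and hook above 0.8 N and contact force between tea_a and the fingers below 0.1 N and horizontal distance between tea_a and hook_seat below 0.04 m and height (world z) of tea_a above 0.015 m and angle between tea_a's own z axis and vertical below 0.3 rad and linear speed of tea_a below 0.05 m/s), for 0.4 s.
5. the tea canister (green lid), if there is one, hangs freely and at rest on the hook, let go (contact force between tea_b and hook above 0.8 N and contact force between tea_b and the fingers below 0.1 N and horizontal distance between tea_b and hook_seat below 0.04 m and height (world z) of tea_b above 0.015 m and angle between tea_b's own z axis and vertical below 0.3 rad and linear speed of tea_b below 0.05 m/s), for 0.4 s.
6. the sugar canister (yellow lid), if there is one, hangs freely and at rest on the hook, let go (contact force between sugar_a and hook above 0.8 N and contact force between sugar_a and the fingers below 0.1 N and horizontal distance between sugar_a and hook_seat below 0.04 m and height (world z) of sugar_a above 0.015 m and angle between sugar_a's own z axis and vertical below 0.3 rad and linear speed of sugar_a below 0.05 m/s), for 0.4 s.
7. the sugar canister (yellow lid), if there is one, hangs freely and at rest on the hook, let go (contact force between sugar_b and hook above 0.8 N and contact force between sugar_b and the fingers below 0.1 N and horizontal distance between sugar_b and hook_seat below 0.04 m and height (world z) of sugar_b above 0.015 m and angle between sugar_b's own z axis and vertical below 0.3 rad and linear speed of sugar_b below 0.05 m/s), for 0.4 s.
At the end, for the whole second after the job is handed in: Every full canister stands upright (within 0.1 rad) on the board, its centre at least 10 mm inside the board's edge; every nearly empty one stands upright on the floor of the refill tray; all at rest. The hook is folded to within 0.15 rad of flat, with nothing on it (x of coffee_a in the frame of board between -0.1 and 0.1 m and y of coffee_a in the frame of board between -0.15 and 0.15 m and z of coffee_a in the frame of board between 0.015 and 0.03 m and angle between each of coffee_a, coffee_b, tea_b, tea_a, sugar_a, sugar_b's own z axis and vertical below 0.1 rad and linear speed of each of coffee_a, coffee_b, tea_b, tea_a, sugar_a, sugar_b below 0.02 m/s and x of coffee_b in the frame of refill_tray between -0.025 and 0.025 m and y of coffee_b in the frame of refill_tray between -0.11 and 0.11 m and z of coffee_b in the frame of refill_tray between -0.002 and 0.012 m and x of tea_b in the frame of board between -0.1 and 0.1 m and y of tea_b in the frame of board between -0.15 and 0.15 m and z of tea_b in the frame of board between 0.015 and 0.03 m and x of tea_a in the frame of refill_tray between -0.025 and 0.025 m and y of tea_a in the frame of refill_tray between -0.11 and 0.11 m and z of tea_a in the frame of refill_tray between -0.002 and 0.012 m and x of sugar_a in the frame of board between -0.1 and 0.1 m and y of sugar_a in the frame of board between -0.15 and 0.15 m and z of sugar_a in the frame of board between 0.015 and 0.03 m and x of sugar_b in the frame of refill_tray between -0.025 and 0.025 m and y of sugar_b in the frame of refill_tray between -0.11 and 0.11 m and z of sugar_b in the frame of refill_tray between -0.002 and 0.012 m and value of joint hook below 0.15 rad and value of joint scale below 0.003 m); the robot touches nothing.
It fails at once if the scale is driven to its lower stop (value of joint scale above 0.046 m).
It fails at once if a bystander is moved more than 4 cm (distance of any of lemon, garlic, salt_shaker, honey from where it was at the start of the episode above 0.04 m).
Of coffee_a, coffee_b only 1 to 1 are there at a start; the rules pass over those that are not, and their reading is None.
Of tea_a, tea_b only 1 to 1 are there at a start; the rules pass over those that are not, and their reading is None.
Of sugar_a, sugar_b, honey only 1 to 1 are there at a start; the rules pass over those that are not, and their reading is None.
At some moment in a run one of coffee_a, coffee_b, tea_a, tea_b, sugar_a, sugar_b may be knocked a few centimetres aside while the robot is not near it.
It also fails if it takes over 210 s, if anything falls off the work surface, if the arm or the gripper's body presses on something with over 40 N, if the wrist force passes 120 N, or if a joint passes its speed limit or range.

## Working session

There is one attempt and no reset: what is moved stays moved. The work goes in short steps, Python scripts to look and compute and a tool call to move; the robot and the scene stay as the last step left them, time stands still between calls to the robot, and variables do not carry over. Pictures are saved under pics/ and viewed, at most 14 in all, crops included, and the job is handed in when it is done.

Besides the shell and the picture viewer there is one more tool, called after "Call:" as name(argument=value, ...), one argument or row to a line, values as JSON. carry_out: Moves the arm, as the interface text tells. Its arguments: {"type":"object","properties":{"commands":{"type":"array","items":{"type":"array","items":{"type":"number"}}},"force":{"type":"number"}},"required":["commands"]}

```bash
ls; mkdir -p pics
cat > h.py <<'E'
from plant import *
import numpy as np, cv2
def snap(n):
    s=snapshot(n); s['R']=cv2.Rodrigues(np.array(s['rvec'],float))[0]; s['t']=np.array(s['tvec'],float).ravel(); s['K']=np.array(s['intrinsics'],float); return s
def ray(s,u,v):
    d=s['R'].T@np.linalg.inv(s['K'])@np.array([u,v,1.]); return -s['R'].T@s['t'],d/np.linalg.norm(d)
def onz(s,u,v,z):
    c,d=ray(s,u,v); return c+d*(z-c[2])/d[2]
def proj(s,p):
    q=s['K']@(s['R']@np.array(p,float)+s['t']); return q[:2]/q[2]
def two(s1,p1,s2,p2):
    c1,d1=ray(s1,*p1);c2,d2=ray(s2,*p2)
    a=np.linalg.lstsq(np.c_[d1,-d2],c2-c1,rcond=None)[0]
    x1=c1+a[0]*d1;x2=c2+a[1]*d2; return (x1+x2)/2,np.linalg.norm(x1-x2)
E
python3 - <<'E'
from h import *
np.set_printoptions(precision=4,suppress=True)
for n in("side","top"):
    s=snap(n); cv2.imwrite(f"pics/{n}0.png",s['frame']); print(n,-s['R'].T@s['t'],s['R'][2],s['K'][0])
o=get_obs(); print(o['time'],o['ee_pos'],o['tcp_rot'],o['opening'])
E
```

```text
pics
side [0.3982 1.263  0.8691] [ 0.0877 -0.8435 -0.53  ] [484.5613   0.     320.8672]
top [0.4022 0.0375 1.1259] [ 0.1258  0.0127 -0.992 ] [397.6982   0.     318.4337]
0.1 [ 0.1898 -0.5951  0.2446] [[ 0.9527  0.3039 -0.0006]
 [ 0.3039 -0.9527  0.0013]
 [-0.0001 -0.0014 -1.    ]] 0.08557871775883402
```

View pics/side0.png

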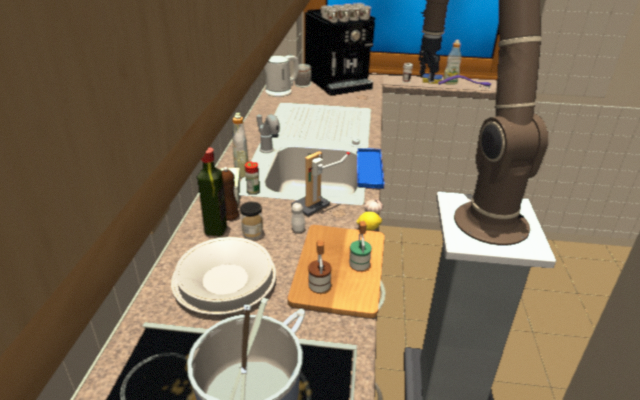

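View pics/top0.png

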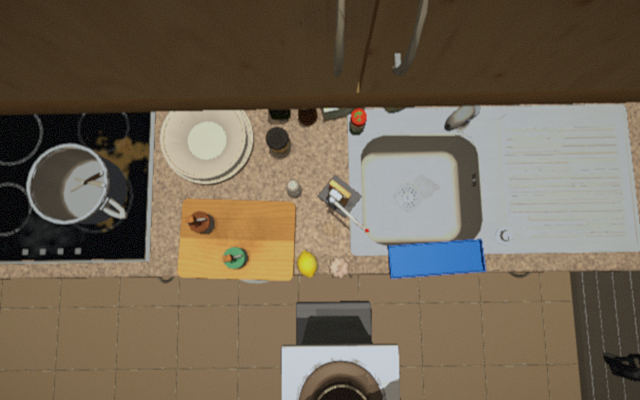

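The side view shows coffee (320,275) and tea (360,255) on the board, with the scale at about (315,185) and its hook tip at (347,156). The blue tray is at (370,168). The top view shows coffee (200,222), tea (235,258), hook tip (367,231), lemon (308,263), garlic (339,266), shaker (293,187) and honey (278,140). Honey is present, so there's no sugar.

Run:
```python
import cv2,numpy as np
t=cv2.imread('pics/top0.png');s=cv2.imread('pics/side0.png')
a=cv2.resize(t[165:285,170:400],None,fx=3.4,fy=3.4,interpolation=cv2.INTER_CUBIC)
cv2.imwrite('pics/ct0.png',a)
b=cv2.resize(s[140:310,280:390],None,fx=3.5,fy=3.5,interpolation=cv2.INTER_CUBIC)
cv2.imwrite('pics/cs0.png',b)
```

```text
(no output)
```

View pics/ct0.png

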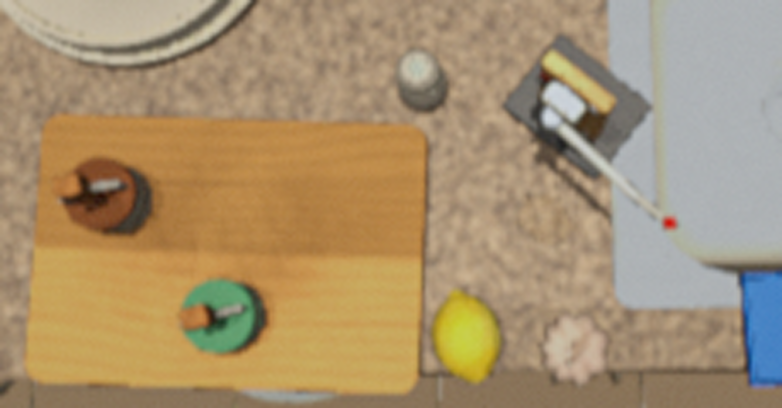

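View pics/cs0.png

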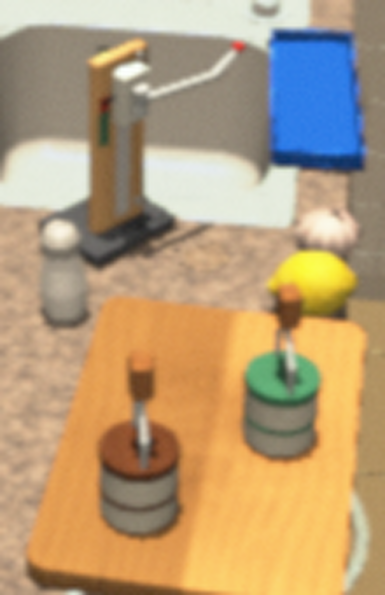

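Zoomed: hook folded along the panel, ball at full-res top (366.8,230.6) and side (348,154). Coffee grip block is at top (191,220), side (320,247). Tea grip block is at top (228,258), side (362,228). Bails run roughly along world y.

```bash
cat >> h.py <<'E'
def cen(img,lo,hi,box,n=1):
    x0,y0,x1,y1=box; m=cv2.inRange(cv2.cvtColor(img,cv2.COLOR_BGR2HSV)[y0:y1,x0:x1],np.array(lo),np.array(hi))
    k,l,st,c=cv2.connectedComponentsWithStats(m)
    o=sorted([(st[i,4],*(c[i]+[x0,y0])) for i in range(1,k)],reverse=True)[:n]; return np.round(o,1)
E
python3 - <<'E'
from h import *
np.set_printoptions(precision=4,suppress=True)
t=snap('top');s=snap('side')
rb=lambda im,b:cen(im,(0,150,120),(6,255,255),b,2)
a,b=rb(t['frame'],(355,220,380,245)),rb(s['frame'],(338,145,358,165));print('ball',a,b,two(t,a[0][1:],s,b[0][1:]))
f=1/3.4;g=1/3.5
T=lambda x,y:(170+(x+.5)*f-.5,165+(y+.5)*f-.5); S=lambda x,y:(280+(x+.5)*g-.5,140+(y+.5)*g-.5)
print('panel top ends z.191', onz(t,*T(548,54),.191), onz(t,*T(610,106),.191))
print('pivot knob',onz(t,*T(556,112),.154), two(t,T(556,112),s,S(140,95)))
# grip blocks
print('coffee grip',two(t,T(70,184),s,S(142,376)),'tea grip',two(t,T(196,317),s,S(290,306)))
gl=cen(t['frame'],(60,80,50),(90,255,200),(215,235,260,280)); print('green lid',gl,onz(t,*gl[0][1:],.080))
cl=T(100,192); print('brown lid',onz(t,*cl,.080))
# grip tops side faces
for n,(x,y) in dict(c_inner=(122,184),t_inner=(240,308)).items(): print(n,onz(t,*T(x,y),.104))
print('board corners',[onz(t,*T(*p),.022)[:2] for p in((48,118),(425,128),(415,390),(28,380))])
bl=cen(t['frame'],(100,120,60),(130,255,255),(380,230,495,285)); print('tray',bl)
m=cv2.inRange(cv2.cvtColor(t['frame'],cv2.COLOR_BGR2HSV),(100,120,60),(130,255,255));m[:230]=0;m[285:]=0
bx=cv2.boxPoints(cv2.minAreaRect(cv2.findNonZero(m)));print(bx,[onz(t,*p,.022)[:2] for p in bx])
for n,p,z in(('lemon',(466,336),.03),('garlic',(576,348),.03),('shaker',(418,70),.085)):print(n,onz(t,*T(*p),z))
E
```

```text
ball [[  7.  366.3 230. ]] [[  4.  347.5 152.5]] (array([ 0.4551, -0.0639,  0.1703]), np.float64(0.002228056460771064))
panel top ends z.191 [0.5721 0.0192 0.191 ] [ 0.5345 -0.0234  0.191 ]
pivot knob [0.536  0.0134 0.154 ] (array([0.5345, 0.0135, 0.1566]), np.float64(0.0024177870141288416))
coffee grip (array([0.4898, 0.3702, 0.1422]), np.float64(0.001622535366110936)) tea grip (array([0.3928, 0.2763, 0.1421]), np.float64(0.0005114063144097406))
green lid [[239.  235.6 257.7]] [0.3921 0.2696 0.08  ]
brown lid [0.4895 0.3677 0.08  ]
c_inner [0.4933 0.3434 0.104 ]
t_inner [0.3984 0.2524 0.104 ]
board corners [array([0.5565, 0.4306]), array([0.5428, 0.1183]), array([0.3306, 0.128 ]), array([0.343, 0.441])]
tray [[3093.   435.9  258.1]]
[[387.4664 244.8358]
 [482.7487 237.9313]
 [485.139  270.9174]
 [389.8567 277.822 ]] [array([ 0.4203, -0.1366]), array([ 0.4352, -0.3986]), array([ 0.3457, -0.3991]), array([ 0.3309, -0.1398])]
lemon [0.3731 0.0861 0.03  ]
garlic [ 0.3623 -0.0018  0.03  ]
shaker [0.5805 0.1188 0.085 ]
```

```bash
cat >> h.py <<'E'
from scipy.spatial.transform import Rotation as Ro
def Rd(a): # tool down, tool x at world angle a deg
    a=np.radians(a);c,s=np.cos(a),np.sin(a); return np.array([[c,s,0],[s,-c,0],[0,0,-1.]])
def rel(p,a):
    "shift mm and rotvec deg from present pose to world pose"
    o=get_obs();R=np.array(o['tcp_rot']);
    return np.round(np.r_[R.T@(np.array(p)-o['ee_pos'])*1000,Ro.from_matrix(R.T@Rd(a)).as_rotvec(degrees=True)],1).tolist()
P=np.array([.535,.0134])
def push(phi,gap=0,r=.092,a=0):
    f=np.radians(phi);e=np.array([np.cos(f),np.sin(f)]);t=np.array([e[1],-e[0]])
    x=np.array([np.cos(np.radians(a)),np.sin(np.radians(a))]);y=np.array([x[1],-x[0]])
    h=.011*abs(t@x)+.0145*abs(t@y)+.004
    return P+r*e-t*(h+gap)
E
python3 - <<'E'
from h import *
b=push(-136,.02); print(b,rel([*b,.245],0))
E
```

```text
[ 0.49804618 -0.0807724 ] [450.0, -396.4, 0.1, -0.1, 0.0, 17.7]
```

Call:
carry_out(
  commands=[
    [0, 450, -396, 0, 0, 0, 17.7],
    [0, 450, -396, 0, 0, 0, 17.7],
    [0, 450, -396, 0, 0, 0, 17.7],
    [0, 450, -396, 0, 0, 0, 17.7],
    [0, 450, -396, 0, 0, 0, 17.7],
    [0, 450, -396, 0, 0, 0, 17.7],
    [0, 450, -396, 0, 0, 0, 17.7],
    [0, 450, -396, 0, 0, 0, 17.7],
    [0, 450, -396, 0, 0, 0, 17.7],
    [0, 450, -396, 0, 0, 0, 17.7],
    [0, 450, -396, 0, 0, 0, 17.7],
    [0, 450, -396, 0, 0, 0, 17.7],
  ],
)

```text
time: 1.7
ee_pos: [0.4978, -0.0822, 0.245]
tcp_rot: [[1.0, -0.001, -0.001], [-0.001, -1.0, -0.0], [-0.001, 0.0, -1.0]]
contact_force: [0.8, -0.7, 0.5]
opening: -0.0
grip_force: 0.0
```

Run:
```python
from h import *
o=get_obs();print(o['time'],o['ee_pos'],o['opening'],o['contact_force'])
print('down',rel([*push(-136,.02),.145],0))
for k,phi in enumerate(range(-136,-228,-9)): print(phi,rel([*push(phi),.145],0))
print(-225,rel([*push(-225),.145],0))
```

```text
1.7 [ 0.49779304 -0.08222066  0.24500595] -2.346251756210141e-05 [ 0.79998326 -0.70200624  0.52435801]
down [0.3, -1.5, 100.0, 0.0, 0.1, -0.0]
-136 [-13.6, -15.9, 100.0, 0.0, 0.1, -0.0]
-145 [-25.4, -24.7, 100.0, 0.0, 0.1, -0.0]
-154 [-35.8, -35.7, 100.0, 0.0, 0.1, -0.0]
-163 [-44.6, -48.6, 100.0, 0.0, 0.1, -0.0]
-172 [-51.1, -63.1, 100.0, 0.0, 0.1, -0.0]
-181 [-55.1, -78.6, 100.0, 0.0, 0.1, -0.0]
-190 [-56.9, -91.7, 100.0, 0.0, 0.1, -0.0]
-199 [-56.7, -105.5, 100.0, 0.0, 0.1, -0.0]
-208 [-54.3, -119.4, 100.0, 0.0, 0.1, -0.0]
-217 [-49.6, -133.3, 100.0, 0.0, 0.1, -0.0]
-226 [-42.5, -146.6, 100.0, 0.0, 0.1, -0.0]
-225 [-43.4, -145.1, 100.0, 0.0, 0.1, -0.0]
```

Call:
carry_out(
  commands=[
    [0, 0, 0, 50, 0, 0, 0],
    [0, 0, 0, 100, 0, 0, 0],
    [0, 0, 0, 100, 0, 0, 0],
    [0, -14, -16, 100, 0, 0, 0],
    [0, -20, -20, 100, 0, 0, 0],
    [0, -25, -25, 100, 0, 0, 0],
    [0, -31, -30, 100, 0, 0, 0],
    [0, -36, -36, 100, 0, 0, 0],
    [0, -40, -42, 100, 0, 0, 0],
    [0, -45, -49, 100, 0, 0, 0],
    [0, -48, -56, 100, 0, 0, 0],
    [0, -51, -63, 100, 0, 0, 0],
  ],
)

```text
time: 3.2
ee_pos: [0.447, -0.0179, 0.1452]
tcp_rot: [[1.0, 0.0, -0.0], [0.0, -1.0, -0.0], [-0.0, 0.0, -1.0]]
contact_force: [0.5, -0.4, 0.4]
opening: -0.0001
grip_force: 0.7
```

Run:
```python
from h import *
t=snap('top'); a=cen(t['frame'],(0,150,120),(6,255,255),(320,180,380,250),2);print(a)
q=onz(t,*a[0][1:],.170);print(q,np.degrees(np.arctan2(*(q[:2]-P)[::-1])),np.linalg.norm(q[:2]-P))
o=get_obs();print(o['ee_pos'],o['contact_force'])
```

```text
[]Traceback (most recent call last):
  File "<stdin>", line 3, in <module>
IndexError: index 0 is out of bounds for axis 0 with size 0
```

Run:
```python
from h import *
s=snap('side'); a=cen(s['frame'],(0,150,110),(6,255,255),(270,120,380,200),3);print(a)
for r in a:
  q=onz(s,*r[1:],.170);print(q,np.degrees(np.arctan2(*(q[:2]-P)[::-1])),np.linalg.norm(q[:2]-P))
cv2.imwrite('pics/s1.png',cv2.resize(s['frame'][80:260,230:430],None,fx=3,fy=3,interpolation=cv2.INTER_CUBIC))
```

```text
[]
```

View pics/s1.png

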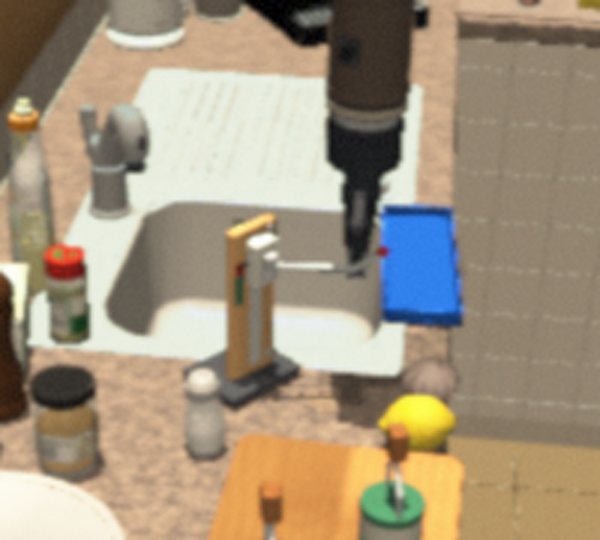

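The hook is swinging with the finger: ball at about (358,164) in the side view, fingers behind the arm. I'll continue the sweep.

Call:
carry_out(
  commands=[
    [0, -3, -8, 0, 0, 0, 0],
    [0, -4, -16, 0, 0, 0, 0],
    [0, -5, -23, 0, 0, 0, 0],
    [0, -6, -29, 0, 0, 0, 0],
    [0, -6, -36, 0, 0, 0, 0],
    [0, -6, -42, 0, 0, 0, 0],
    [0, -5, -49, 0, 0, 0, 0],
    [0, -3, -56, 0, 0, 0, 0],
    [0, -1, -63, 0, 0, 0, 0],
    [0, 1, -70, 0, 0, 0, 0],
    [0, 5, -77, 0, 0, 0, 0],
    [0, 7, -81, 0, 0, 0, 0],
  ],
)

```text
time: 4.8
ee_pos: [0.4534, 0.0607, 0.1447]
tcp_rot: [[1.0, -0.001, -0.003], [-0.001, -1.0, -0.003], [-0.003, 0.003, -1.0]]
contact_force: [-3.4, -14.6, 1.0]
opening: 0.0002
grip_force: 6.4
```

Run:
```python
from h import *
o=get_obs();print(o['ee_pos'],o['contact_force'])
for n,b in(('side',(280,130,380,240)),('top',(280,180,380,250))):
  s=snap(n); a=cen(s['frame'],(0,150,110),(7,255,255),b,3);print(n,a)
  for r in a:
    q=onz(s,*r[1:],.170);print(q,np.degrees(np.arctan2(*(q[:2]-P)[::-1])),np.linalg.norm(q[:2]-P))
```

```text
[0.45336196 0.06074033 0.1447357 ] [ -3.44556603 -14.55660067   0.99511384]
side [[  8.  347.  178.5]]
[0.44669231 0.09164727 0.17      ] 138.45663966419457 0.1179867942694692
top []
```

Call:
carry_out(
  commands=[
    [0, -5, 25, 0, 0, 0, 0],
    [0, -5, 40, 0, 0, 0, 0],
    [0, -5, 40, -60, 0, 0, 0],
    [60, -5, 40, -110, 0, 0, 0],
    [60, -5, 100, -110, 0, 0, 0],
    [60, -5, 160, -110, 0, 0, 0],
    [60, -5, 160, -110, 0, 0, 0],
  ],
)

```text
time: 5.78
ee_pos: [0.4492, -0.1018, 0.2554]
tcp_rot: [[1.0, -0.008, 0.001], [-0.008, -1.0, -0.001], [0.001, 0.001, -1.0]]
contact_force: [-0.6, 1.0, 0.3]
opening: 0.0599
grip_force: 0.0
```

Run:
```python
from h import *
np.set_printoptions(precision=4,suppress=True)
t=snap('top');s=snap('side')
a,b=cen(t['frame'],(0,150,110),(6,255,255),(280,180,380,250)),cen(s['frame'],(0,150,110),(7,255,255),(280,130,380,240));print(a,b)
q,e=two(t,a[0][1:],s,b[0][1:]);print(q,e,np.degrees(np.arctan2(*(q[:2]-P)[::-1])),np.linalg.norm(q[:2]-P))
print('grip blocks/wires')
hs=cv2.cvtColor(t['frame'],cv2.COLOR_BGR2HSV)
for n,bx in(('coffee',(185,208,215,235)),('tea',(222,244,250,272))):
    x0,y0,x1,y1=bx
    w=cv2.resize(t['frame'][y0:y1,x0:x1],None,fx=12,fy=12,interpolation=cv2.INTER_CUBIC);cv2.imwrite(f'pics/z_{n}.png',w)
i=[cv2.imread(f'pics/z_{n}.png') for n in('coffee','tea')];h=min(x.shape[0] for x in i)
cv2.imwrite('pics/zz.png',np.hstack([x[:h] for x in i]))
cv2.imwrite('pics/t2.png',cv2.resize(t['frame'][165:285,170:400],None,fx=3.4,fy=3.4,interpolation=cv2.INTER_CUBIC))
```

```text
[[ 11.  303.2 234.8]] [[  9. 347. 178.]]
[0.446  0.0876 0.1692] 0.001926082173284392 140.1968931154137 0.115873419479501
grip blocks/wires
```

View pics/zz.png

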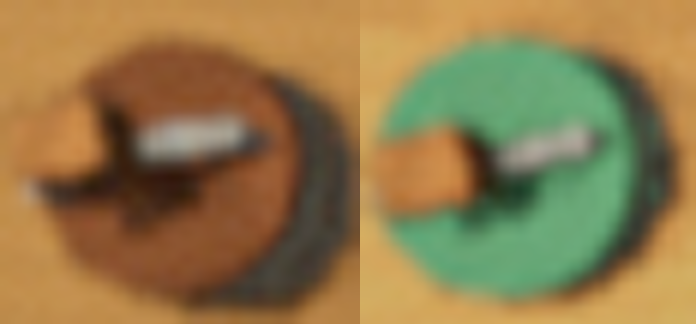

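The zoom (12x) shows the coffee lid centre at about (176,165) with its bail foot at (258,138), and the tea lid centre at (509,166) with its foot at (600,138). That means both bails are turned slightly from world y. The ball is now at bearing about 140°, so the hook is out.

Run:
```python
from h import *
np.set_printoptions(precision=4,suppress=True)
t=snap('top')
U=lambda x,y,ox,oy:((x+.5)/12-.5+ox,(y+.5)/12-.5+oy)
for n,ox,oy,l,f,dx in(('coffee',185,208,(176,165),(258,138),0),('tea',222,244,(149,166),(240,138),0)):
    c=onz(t,*U(*l,ox,oy),.080);w=onz(t,*U(*f,ox,oy),.084);d=w-c;print(n,c,w,np.linalg.norm(d[:2]),'a=',np.degrees(np.arctan2(d[1],d[0]))+90)
# lid centroid by mask for coffee (brown)
hs=cv2.cvtColor(t['frame'],cv2.COLOR_BGR2HSV)
print(hs[230,199],hs[219,189],hs[226,205])
print('above coffee',rel([.4895,.369,.255],12))
```

```text
coffee [0.4891 0.3672 0.08  ] [0.4944 0.348  0.084 ] 0.01995415766164202 a= 15.461571917348806
tea [0.393  0.2739 0.08  ] [0.3988 0.2532 0.084 ] 0.021435292987776307 a= 15.581187574265257
[ 12 173 134] [ 15 159 192] [ 11 171 137]
above coffee [40.1, -465.4, 0.6, -0.0, -0.0, -12.0]
```

Call:
carry_out(
  commands=[
    [60, 40, -466, 0, 0, 0, -14],
    [60, 40, -466, 0, 0, 0, -14],
    [60, 40, -466, 0, 0, 0, -14],
    [60, 40, -466, 0, 0, 0, -14],
    [60, 40, -466, 0, 0, 0, -14],
    [60, 40, -466, 0, 0, 0, -14],
    [60, 40, -466, 0, 0, 0, -14],
    [60, 40, -466, 0, 0, 0, -14],
    [60, 40, -466, 0, 0, 0, -14],
    [60, 40, -466, 0, 0, 0, -14],
    [60, 40, -466, 0, 0, 0, -14],
    [60, 40, -466, 0, 0, 0, -14],
  ],
)

```text
time: 7.42
ee_pos: [0.4897, 0.3676, 0.2556]
tcp_rot: [[0.971, 0.24, 0.001], [0.24, -0.971, -0.0], [0.0, 0.0, -1.0]]
contact_force: [0.1, -0.7, 0.3]
opening: 0.0603
grip_force: 0.0
```

Run:
```python
from h import *
print(rel([.4892,.3685,.139],14))
```

```text
[-0.3, -1.0, 116.6, 0.0, -0.0, -0.1]
```

Call:
carry_out(
  commands=[
    [60, 0, -1, 50, 0, 0, 0],
    [60, 0, -1, 90, 0, 0, 0],
    [60, 0, -1, 116, 0, 0, 0],
    [60, 0, -1, 116, 0, 0, 0],
    [10, 0, -1, 116, 0, 0, 0],
    [10, 0, -1, 116, 0, 0, 0],
    [10, 0, -1, 116, 0, 0, 0],
    [10, 0, -1, 116, 0, 0, 0],
    [10, 0, -1, 96, 0, 0, 0],
    [10, 0, -1, 76, 0, 0, 0],
    [10, 0, -1, 46, 0, 0, 0],
    [10, 0, -1, 46, 0, 0, 0],
  ],
  force=40,
)

```text
time: 8.93
ee_pos: [0.4901, 0.371, 0.213]
tcp_rot: [[0.97, 0.242, 0.005], [0.242, -0.97, 0.004], [0.005, -0.002, -1.0]]
contact_force: [0.4, 0.6, -1.5]
opening: 0.0191
grip_force: 39.3
```

Run:
```python
from h import *
o=get_obs();print(o['opening'],o['grip_force'],o['contact_force'])
s=snap('side');t=snap('top')
i=cv2.resize(s['frame'][140:310,270:400],(420,550),interpolation=cv2.INTER_CUBIC)
cv2.imwrite('pics/s3.png',i)
e=np.array([-.766,.643]);seat=np.array([.4667,.0702])
for r in (.075,.05,.0): print(r,rel([*(seat+e*r),.200],-40))
```

```text
0.019093255005109014 39.30710434913635 [ 0.39526567  0.60292375 -1.53253561]
0.075 [-138.2, 224.4, 9.7, -0.0, -0.0, 54.0]
0.05 [-123.5, 244.6, 9.7, -0.0, -0.0, 54.0]
0.0 [-94.1, 285.1, 9.7, -0.0, -0.0, 54.0]
```

View pics/s3.png

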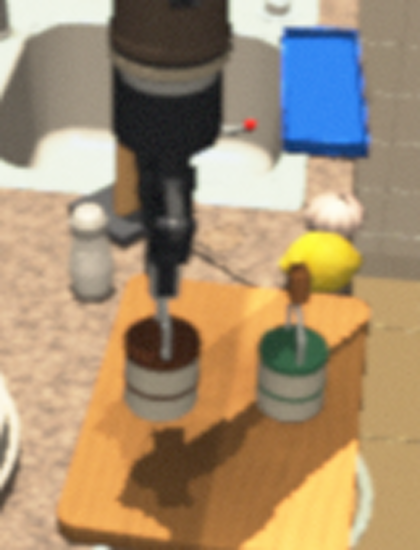

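Coffee is held (19 mm opening, about 1.7 N, so nearly empty) and hanging upright. Next I'll move to the pre-hang pose beyond the ball.

Call:
carry_out(
  commands=[
    [10, 0, 0, -40, 0, 0, 0],
    [10, -20, 35, -60, 0, 0, 7],
    [10, -40, 70, -60, 0, 0, 15],
    [10, -60, 105, -60, 0, 0, 23],
    [10, -80, 140, -60, 0, 0, 31],
    [10, -100, 170, -50, 0, 0, 39],
    [10, -120, 200, -30, 0, 0, 47],
    [10, -138, 224, -10, 0, 0, 54],
    [10, -138, 224, 10, 0, 0, 54],
    [10, -138, 224, 10, 0, 0, 54],
    [10, -138, 224, 10, 0, 0, 54],
  ],
)

```text
time: 10.4
ee_pos: [0.4095, 0.1193, 0.1996]
tcp_rot: [[0.766, -0.642, -0.0], [-0.642, -0.766, 0.0], [-0.0, -0.0, -1.0]]
contact_force: [0.4, 0.1, -1.4]
opening: 0.0193
grip_force: 39.9
```

Run:
```python
from h import *
np.set_printoptions(precision=4,suppress=True)
s=snap('side');t=snap('top');o=get_obs();print(o['ee_pos'],o['contact_force'],o['opening'])
b=cen(s['frame'],(0,150,110),(7,255,255),(280,130,380,240),3);a=cen(t['frame'],(0,150,110),(6,255,255),(280,180,380,250),3);print(a,b)
cv2.imwrite('pics/s4.png',cv2.resize(s['frame'][110:260,270:400],None,fx=4,fy=4,interpolation=cv2.INTER_CUBIC))
seat=np.array([.4667,.0702]);print(rel([*seat,.200],-40),'TCP apex proj', proj(s,[*o['ee_pos'][:2],o['ee_pos'][2]-.0175]))
```

```text
[0.4098 0.1194 0.1999] [-0.0659  0.0037 -0.1555] 0.019236962530040952
[[  3.  304.3 234.7]] [[  9. 347. 178.]]
[75.2, 1.1, -0.1, -0.0, -0.0, 0.0] TCP apex proj [359.9279 180.8272]
```

View pics/s4.png

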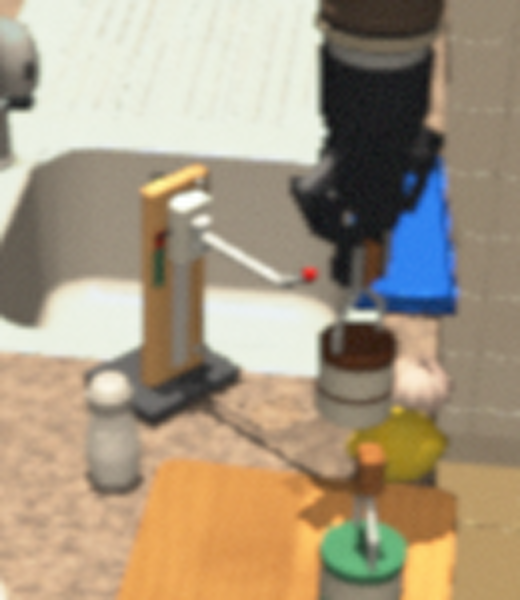

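The canister hangs just beyond the ball (crop ball at (310,273), bail to its right), upright and clear of the lemon. I'll slide it in along tool +x, slowly.

Call:
carry_out(
  commands=[
    [10, 12, 1, 0, 0, 0, 0],
    [10, 24, 1, 0, 0, 0, 0],
    [10, 36, 1, 0, 0, 0, 0],
    [10, 48, 1, 0, 0, 0, 0],
    [10, 60, 1, 0, 0, 0, 0],
    [10, 70, 1, 0, 0, 0, 0],
    [10, 75, 1, 0, 0, 0, 0],
    [10, 75, 1, 0, 0, 0, 0],
    [10, 75, 1, 8, 0, 0, 0],
    [10, 75, 1, 16, 0, 0, 0],
    [10, 75, 1, 16, 0, 0, 0],
  ],
)

```text
time: 11.88
ee_pos: [0.4654, 0.0699, 0.1824]
tcp_rot: [[0.766, -0.642, -0.002], [-0.642, -0.766, -0.0], [-0.001, 0.001, -1.0]]
contact_force: [0.0, -0.2, -1.2]
opening: 0.0194
grip_force: 39.8
```

Run:
```python
from h import *
np.set_printoptions(precision=4,suppress=True)
s=snap('side');t=snap('top');o=get_obs();print(o['ee_pos'],o['contact_force'],o['opening'])
b=cen(s['frame'],(0,150,110),(7,255,255),(280,130,380,240),3);a=cen(t['frame'],(0,150,110),(6,255,255),(280,180,380,250),3);print(a,b)
cv2.imwrite('pics/s5.png',cv2.resize(s['frame'][110:260,270:400],None,fx=4,fy=4,interpolation=cv2.INTER_CUBIC))
```

```text
[0.466  0.07   0.1831] [-0.4165  0.2274 -0.4337] 0.019319854847030932
[] [[  5.  346.8 178.4]]
```

View pics/s5.png

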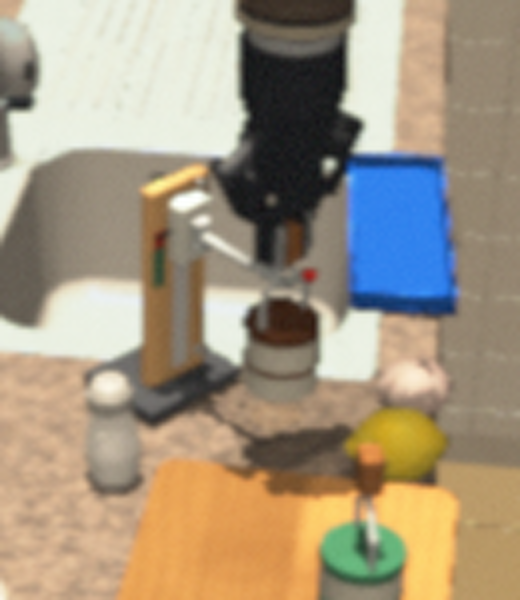

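Call:
carry_out(
  commands=[
    [10, 0, 0, 6, 0, 0, 0],
    [10, 0, 0, 10, 0, 0, 0],
    [10, 0, 0, 13, 0, 0, 0],
    [10, 0, 0, 16, 0, 0, 0],
    [10, 0, 0, 16, 0, 0, 0],
    [10, 0, 0, 16, 0, 0, 0],
    [10, 0, 0, 16, 0, 0, 0],
  ],
)

```text
time: 12.85
ee_pos: [0.4663, 0.0698, 0.1674]
tcp_rot: [[0.766, -0.643, 0.0], [-0.643, -0.766, 0.0], [0.0, -0.0, -1.0]]
contact_force: [0.5, -0.3, 0.6]
opening: 0.0192
grip_force: 40.1
```

Run:
```python
from h import *
np.set_printoptions(precision=4,suppress=True)
F=[]
for i in range(3):
    s=snap('side');o=get_obs();F.append(o['contact_force'])
print(o['ee_pos'],np.array(F))
print(cen(s['frame'],(0,150,110),(7,255,255),(280,130,380,240),3))
```

```text
[0.4663 0.0699 0.1674] [[ 0.5819 -0.5615  1.0129]
 [ 0.4662  0.6507  0.3148]
 [ 1.7707 -0.6208 -0.318 ]]
[[  6.  347.  180.5]
 [  2.  309.5 168.5]]
```

Force is near zero with the ball lowered about 2 px, so the load has transferred. I'll release, let it rest, and lift clear to read it.

Call:
carry_out(
  commands=[
    [45, 0, 0, 0, 0, 0, 0],
    [45, 0, 0, 0, 0, 0, 0],
    [45, 0, 0, 0, 0, 0, 0],
    [45, 0, 0, -20, 0, 0, 0],
    [45, 0, 0, -50, 0, 0, 0],
    [45, 0, 0, -70, 0, 0, 0],
    [45, 0, 0, -70, 0, 0, 0],
    [45, 0, 0, -70, 0, 0, 0],
    [45, 0, 0, -70, 0, 0, 0],
    [45, 0, 0, -70, 0, 0, 0],
    [45, 0, 0, -70, 0, 0, 0],
    [45, 0, 0, -70, 0, 0, 0],
  ],
)

```text
time: 14.5
ee_pos: [0.4661, 0.0698, 0.2371]
tcp_rot: [[0.766, -0.643, -0.0], [-0.643, -0.766, -0.0], [-0.0, 0.0, -1.0]]
contact_force: [0.7, -0.1, -0.1]
opening: 0.0446
grip_force: 0.0
```

Run:
```python
from h import *
np.set_printoptions(precision=4,suppress=True)
s=snap('side');o=get_obs();print(o['ee_pos'])
b=cen(s['frame'],(0,150,110),(7,255,255),(280,130,380,240),3);print(b)
print([proj(s,[.446,.0876,.1692-d]) for d in(0,.005,.02)])
cv2.imwrite('pics/s6.png',cv2.resize(s['frame'][130:230,290:380],None,fx=6,fy=6,interpolation=cv2.INTER_CUBIC))
```

```text
[0.4662 0.0699 0.2372]
[[  6.  347.  179.5]]
[array([347.3328, 178.0326]), array([347.2437, 179.5511]), array([346.9784, 184.0717])]
```

View pics/s6.png

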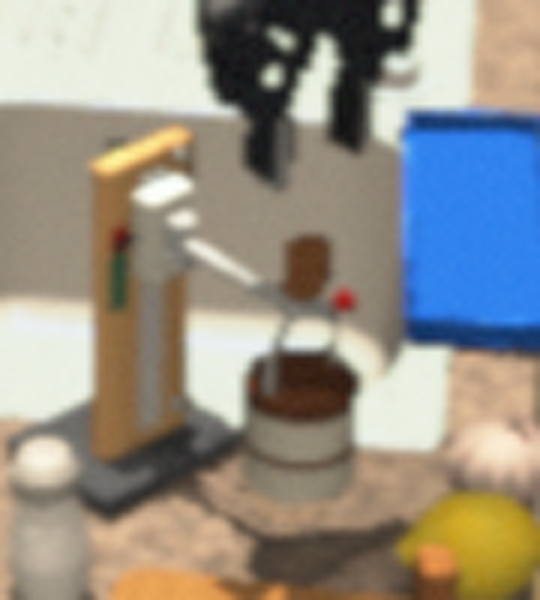

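Coffee hangs freely with the ball at (347,179.5), a reading of about 5 mm, so it's nearly empty and belongs in the tray. Regrasping and backing out.

Call:
carry_out(
  commands=[
    [45, 0, 0, 40, 0, 0, 0],
    [45, 0, 0, 69, 0, 0, 0],
    [45, 0, 0, 69, 0, 0, 0],
    [10, 0, 0, 69, 0, 0, 0],
    [10, 0, 0, 69, 0, 0, 0],
    [10, 0, 0, 69, 0, 0, 0],
    [10, 0, 0, 55, 0, 0, 0],
    [10, 0, 0, 37, 0, 0, 0],
    [10, 0, 0, 37, 0, 0, 0],
    [10, -15, 0, 37, 0, 0, 0],
    [10, -30, 0, 37, 0, 0, 0],
    [10, -45, 0, 37, 0, 0, 0],
  ],
)

```text
time: 16.05
ee_pos: [0.4302, 0.0997, 0.1999]
tcp_rot: [[0.767, -0.642, -0.001], [-0.642, -0.767, -0.0], [-0.001, 0.001, -1.0]]
contact_force: [0.1, -0.6, -1.3]
opening: 0.0192
grip_force: 41.0
```

Call:
carry_out(
  commands=[
    [10, -15, 0, 0, 0, 0, 0],
    [10, -32, 0, -10, 0, 0, 0],
    [10, -32, 0, -50, 0, 0, 0],
    [10, -32, 0, -75, 0, 0, 0],
    [10, -32, 0, -75, 0, 0, 0],
  ],
)

```text
time: 16.68
ee_pos: [0.4078, 0.1203, 0.2775]
tcp_rot: [[0.766, -0.643, 0.004], [-0.643, -0.766, 0.001], [0.003, -0.004, -1.0]]
contact_force: [-0.9, -0.4, -2.4]
opening: 0.0193
grip_force: 41.0
```

Run:
```python
from h import *
np.set_printoptions(precision=4,suppress=True)
s=snap('side');t=snap('top');o=get_obs();print(o['ee_pos'],o['opening'])
b=cen(s['frame'],(0,150,110),(7,255,255),(280,130,380,240),3);a=cen(t['frame'],(0,150,110),(6,255,255),(280,180,380,250),3);print(a,b)
print('mid',rel([.40,-.08,.275],-20));print('tray',rel([.383,-.268,.275],0))
i=np.hstack([cv2.resize(t['frame'][170:290,190:390],(400,240)),cv2.resize(s['frame'][90:290,270:390],(240,400))[:240]]) 
cv2.imwrite('pics/s7.png',np.hstack([cv2.resize(t['frame'][170:290,180:390],(525,300)),cv2.resize(s['frame'][110:260,270:400],(260,300))]))
```

```text
[0.4067 0.1195 0.2751] 0.019211039124540696
[[ 14.  302.8 235.1]] [[  9. 347. 178.]]
mid [123.1, 157.2, 0.1, 0.0, -0.0, -20.0]
tray [230.9, 312.1, 0.2, 0.0, -0.0, -40.0]
```

View pics/s7.png

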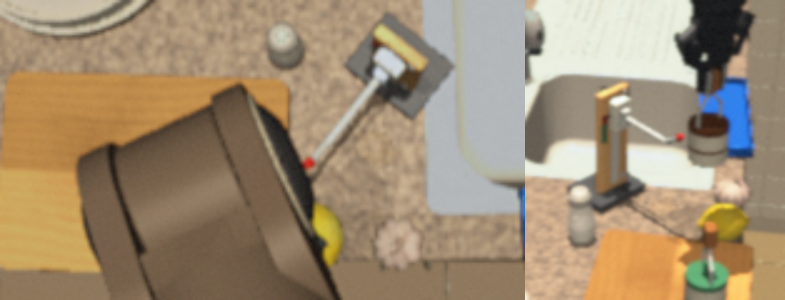

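Both views show the coffee off the hook and upright, with the hook still out. On to the tray.

Run:
```python
from h import *
print('tray',rel([.386,-.32,.30],0), rel([.386,-.32,.127],0))
```

```text
tray [266.6, 350.0, -24.8, 0.0, -0.0, -40.0] [266.6, 350.0, 148.2, 0.0, -0.0, -40.0]
```

Call:
carry_out(
  commands=[
    [10, 12, 16, -25, 0, 0, 0],
    [10, 40, 52, -25, 0, 0, -5],
    [10, 72, 95, -25, 0, 0, -10],
    [10, 105, 138, -25, 0, 0, -16],
    [10, 138, 181, -25, 0, 0, -22],
    [10, 171, 224, -25, 0, 0, -28],
    [10, 204, 268, -25, 0, 0, -34],
    [10, 237, 311, -25, 0, 0, -40],
    [10, 255, 335, -25, 0, 0, -40],
    [10, 267, 350, -25, 0, 0, -40],
    [10, 267, 350, -25, 0, 0, -40],
    [10, 267, 350, 0, 0, 0, -40],
  ],
)

```text
time: 18.27
ee_pos: [0.3875, -0.3198, 0.2754]
tcp_rot: [[1.0, 0.0, 0.002], [0.0, -1.0, -0.001], [0.002, 0.001, -1.0]]
contact_force: [-0.2, -0.4, -2.3]
opening: 0.0197
grip_force: 41.0
```

Run:
```python
from h import *
print('tray',rel([.386,-.32,.127],0))
```

```text
tray [-1.7, 0.1, 148.4, 0.0, -0.1, 0.0]
```

Call:
carry_out(
  commands=[
    [10, -1, 0, 40, 0, 0, 0],
    [10, -1, 0, 80, 0, 0, 0],
    [10, -1, 0, 115, 0, 0, 0],
    [10, -1, 0, 138, 0, 0, 0],
    [10, -1, 0, 145, 0, 0, 0],
    [10, -1, 0, 149, 0, 0, 0],
    [10, -1, 0, 149, 0, 0, 0],
    [10, -1, 0, 149, 0, 0, 0],
  ],
)

```text
time: 19.27
ee_pos: [0.3861, -0.3206, 0.1271]
tcp_rot: [[1.0, -0.0, 0.001], [-0.0, -1.0, -0.001], [0.001, 0.001, -1.0]]
contact_force: [-0.5, 0.6, -1.4]
opening: 0.0194
grip_force: 40.9
```

Run:
```python
from h import *
F=[]
for i in range(3): snap('side');F.append(get_obs()['contact_force'])
print(np.round(F,1),get_obs()['ee_pos'])
```

```text
[[ 0.1 -0.7 -0.4]
 [-0.9  1.  -1.5]
 [ 0.8  0.5 -0.5]] [ 0.38594536 -0.32053436  0.12680328]
```

Not quite on the floor yet. I'll go 2 mm lower, release, then rise.

Call:
carry_out(
  commands=[
    [10, 0, 0, 1, 0, 0, 0],
    [10, 0, 0, 2, 0, 0, 0],
    [10, 0, 0, 2, 0, 0, 0],
    [50, 0, 0, 2, 0, 0, 0],
    [50, 0, 0, 2, 0, 0, 0],
    [50, 0, 0, 2, 0, 0, 0],
    [50, 0, 0, -30, 0, 0, 0],
    [50, 0, 0, -80, 0, 0, 0],
    [60, 0, 0, -130, 0, 0, 0],
    [60, 0, 0, -150, 0, 0, 0],
    [60, 0, 0, -150, 0, 0, 0],
  ],
)

```text
time: 20.8
ee_pos: [0.3863, -0.3208, 0.2776]
tcp_rot: [[1.0, -0.0, 0.003], [-0.0, -1.0, -0.002], [0.003, 0.002, -1.0]]
contact_force: [-1.2, -0.6, -1.8]
opening: 0.0601
grip_force: 0.0
```

Run:
```python
from h import *
np.set_printoptions(precision=4,suppress=True)
t=snap('top');s=snap('side');o=get_obs();print(o['ee_pos'])
gl=cen(t['frame'],(60,80,50),(90,255,200),(180,190,300,285),2); print('green lid',gl,onz(t,*gl[0][1:],.080))
print('ball',cen(s['frame'],(0,150,110),(7,255,255),(280,130,380,240),3))
a=cv2.resize(t['frame'][200:290,180:500],(800,225),interpolation=cv2.INTER_CUBIC)
b=cv2.resize(s['frame'][120:310,270:400],(240,350),interpolation=cv2.INTER_CUBIC)
c=cv2.resize(t['frame'][gl[0][2].astype(int)-17:gl[0][2].astype(int)+17,gl[0][1].astype(int)-20:gl[0][1].astype(int)+20],(400,340),interpolation=cv2.INTER_CUBIC);print(gl[0][1:].astype(int)-[20,17])
m=np.zeros((580,800,3),np.uint8);m[:225]=a;m[228:578,:240]=b;m[230:570,300:700]=c;cv2.imwrite('pics/s8.png',m)
```

```text
[ 0.3854 -0.3201  0.2753]
green lid [[240.  235.6 257.7]] [0.3921 0.2696 0.08  ]
ball [[  9. 347. 178.]]
[215 240]
```

View pics/s8.png

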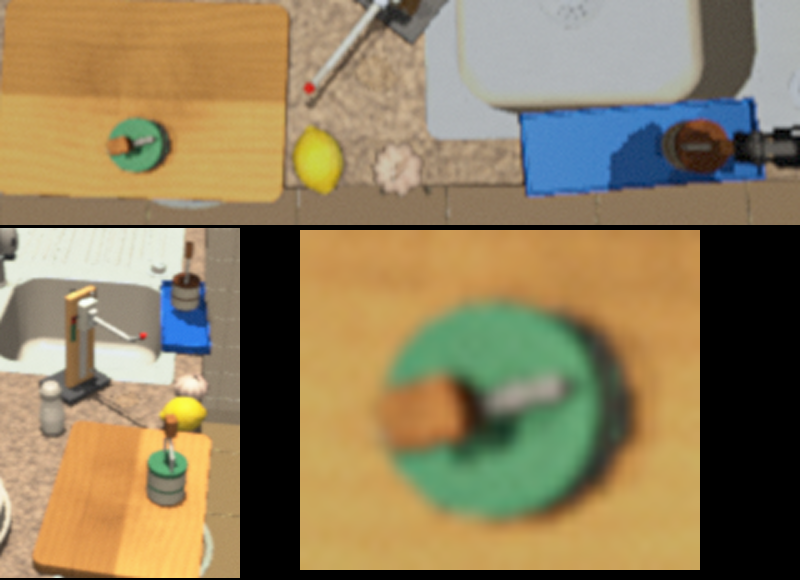

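Coffee stands upright in the tray (top crop (695,147)). Tea is unmoved at (235.6,257.7) and the hook is still out.

Run:
```python
from h import *
print(rel([.3927,.275,.255],15))
```

```text
[7.3, -595.0, 20.7, -0.0, 0.0, -15.0]
```

Call:
carry_out(
  commands=[
    [60, 7, -595, 0, 0, 0, -15],
    [60, 7, -595, 0, 0, 0, -15],
    [60, 7, -595, 0, 0, 0, -15],
    [60, 7, -595, 0, 0, 0, -15],
    [60, 7, -595, 0, 0, 0, -15],
    [60, 7, -595, 0, 0, 0, -15],
    [60, 7, -595, 0, 0, 0, -15],
    [60, 7, -595, 0, 0, 0, -15],
    [60, 7, -595, 0, 0, 0, -15],
    [60, 7, -595, 0, 0, 0, -15],
    [60, 7, -595, 20, 0, 0, -15],
    [60, 7, -595, 20, 0, 0, -15],
  ],
)

```text
time: 22.4
ee_pos: [0.3914, 0.2738, 0.2536]
tcp_rot: [[0.966, 0.26, -0.005], [0.26, -0.966, -0.003], [-0.006, 0.001, -1.0]]
contact_force: [0.6, 0.1, 0.4]
opening: 0.0602
grip_force: 0.0
```

Run:
```python
from h import *
print(rel([.3927,.275,.139],15))
```

```text
[2.2, -0.9, 114.6, 0.1, 0.3, 0.1]
```

Call:
carry_out(
  commands=[
    [60, 1, 0, 50, 0, 0, 0],
    [60, 1, 0, 90, 0, 0, 0],
    [60, 1, 0, 116, 0, 0, 0],
    [60, 1, 0, 116, 0, 0, 0],
    [10, 1, 0, 116, 0, 0, 0],
    [10, 1, 0, 116, 0, 0, 0],
    [10, 1, 0, 116, 0, 0, 0],
    [10, 1, 0, 116, 0, 0, 0],
    [10, 1, 0, 96, 0, 0, 0],
    [10, 1, 0, 76, 0, 0, 0],
    [10, 1, 0, 46, 0, 0, 0],
    [10, 1, 0, 46, 0, 0, 0],
  ],
  force=40,
)

```text
time: 23.9
ee_pos: [0.3946, 0.2756, 0.2123]
tcp_rot: [[0.966, 0.258, 0.004], [0.258, -0.966, 0.002], [0.004, -0.001, -1.0]]
contact_force: [0.3, -0.0, -1.9]
opening: 0.0193
grip_force: 39.4
```

Run:
```python
from h import *
F=[]
for i in range(5): t=snap('side');F.append(get_obs()['contact_force'])
o=get_obs();print(np.round(F,1),np.mean(F,0),o['ee_pos'],o['opening'])
gl=cen(t['frame'],(60,80,50),(90,255,200),(300,200,400,300),2);print(gl, 'expected lid',proj(t,[*o['ee_pos'][:2],o['ee_pos'][2]-.1175+.058]))
seat=np.array([.4667,.0702]);e=np.array([-.766,.643]);print(rel([*(seat+e*.075),.200],-40))
```

```text
[[ 1.1 -1.2 -1.6]
 [-0.2 -0.3 -1.9]
 [ 0.1 -0.2 -3. ]
 [ 0.3  0.4 -1.9]
 [ 0.1 -0.9 -1.8]] [ 0.27665946 -0.44324438 -2.03831804] [0.39321439 0.27437453 0.20923676] 0.019323042970333083
[[164.  362.  227.3]] expected lid [362.69306794 224.17542589]
[-24.8, 154.8, 9.4, 0.1, 0.1, 55.0]
```

Call:
carry_out(
  commands=[
    [10, -2, 10, -10, 0, 0, 0],
    [10, -5, 30, -10, 0, 0, 8],
    [10, -9, 55, -10, 0, 0, 16],
    [10, -13, 80, -10, 0, 0, 24],
    [10, -17, 105, -10, 0, 0, 32],
    [10, -21, 130, 0, 0, 0, 40],
    [10, -23, 145, 9, 0, 0, 48],
    [10, -25, 155, 9, 0, 0, 55],
    [10, -25, 155, 9, 0, 0, 55],
    [10, -25, 155, 9, 0, 0, 55],
  ],
)

```text
time: 25.4
ee_pos: [0.4098, 0.119, 0.2016]
tcp_rot: [[0.768, -0.641, 0.0], [-0.641, -0.768, 0.0], [0.0, -0.001, -1.0]]
contact_force: [-0.2, -0.1, -1.4]
opening: 0.0193
grip_force: 39.5
```

Run:
```python
from h import *
F=[]
for i in range(4): t=snap('side');F.append(get_obs()['contact_force'])
o=get_obs();print(np.mean(F,0),o['ee_pos'],o['opening'])
print(cen(t['frame'],(0,150,110),(7,255,255),(280,130,380,240),3),cen(t['frame'],(60,80,50),(90,255,200),(300,150,400,300),2))
seat=np.array([.4667,.0702]);print(rel([*seat,.200],-40))
```

```text
[-0.16401571 -0.20975096 -1.91308201] [0.4096606  0.11906951 0.20137583] 0.01916199589506192
[[  9. 347. 178.]] [[124.  360.  196.5]]
[75.1, 0.9, 1.4, -0.0, 0.0, 0.1]
```

Call:
carry_out(
  commands=[
    [10, 12, 1, 1, 0, 0, 0],
    [10, 24, 1, 1, 0, 0, 0],
    [10, 36, 1, 1, 0, 0, 0],
    [10, 48, 1, 1, 0, 0, 0],
    [10, 60, 1, 1, 0, 0, 0],
    [10, 70, 1, 1, 0, 0, 0],
    [10, 75, 1, 1, 0, 0, 0],
    [10, 75, 1, 8, 0, 0, 0],
    [10, 75, 1, 16, 0, 0, 0],
    [10, 75, 1, 24, 0, 0, 0],
    [10, 75, 1, 30, 0, 0, 0],
    [10, 75, 1, 34, 0, 0, 0],
  ],
)

```text
time: 27.1
ee_pos: [0.4664, 0.0698, 0.1669]
tcp_rot: [[0.766, -0.643, -0.0], [-0.643, -0.766, -0.0], [-0.0, 0.0, -1.0]]
contact_force: [-1.6, -0.8, 0.7]
opening: 0.0199
grip_force: 39.7
```

Run:
```python
from h import *
F=[]
for i in range(6): t=snap('side');F.append(get_obs()['contact_force'])
o=get_obs();print(np.mean(F,0),o['ee_pos'],o['opening'])
print(cen(t['frame'],(0,150,110),(7,255,255),(280,130,380,240),3),cen(t['frame'],(60,80,50),(90,255,200),(290,150,400,300),2))
```

```text
[-0.21575545 -0.87504718  0.37424673] [0.46657054 0.06969487 0.16753634] 0.019313810241292834
[[  4.  347.  180.8]
 [  2.  309.5 168.5]] [[111.  340.5 195.7]]
```

Load transferred, and it's light. Release and read.

Call:
carry_out(
  commands=[
    [45, 0, 0, 0, 0, 0, 0],
    [45, 0, 0, 0, 0, 0, 0],
    [45, 0, 0, 0, 0, 0, 0],
    [45, 0, 0, -20, 0, 0, 0],
    [45, 0, 0, -50, 0, 0, 0],
    [45, 0, 0, -70, 0, 0, 0],
    [45, 0, 0, -70, 0, 0, 0],
    [45, 0, 0, -70, 0, 0, 0],
    [45, 0, 0, -70, 0, 0, 0],
    [45, 0, 0, -70, 0, 0, 0],
    [45, 0, 0, -70, 0, 0, 0],
    [45, 0, 0, -70, 0, 0, 0],
  ],
)

```text
time: 28.9
ee_pos: [0.4665, 0.0697, 0.2371]
tcp_rot: [[0.766, -0.643, -0.0], [-0.643, -0.766, -0.0], [-0.0, 0.0, -1.0]]
contact_force: [-0.5, -0.2, 0.7]
opening: 0.0453
grip_force: 0.0
```

Run:
```python
from h import *
s=snap('side');t=snap('top');o=get_obs();print(o['ee_pos'],o['opening'])
print(cen(s['frame'],(0,150,110),(7,255,255),(280,130,380,240),3),cen(s['frame'],(60,80,50),(90,255,200),(290,150,400,300),2))
# brown lid in tray (side view)
print(cen(s['frame'],(3,100,40),(16,255,140),(355,110,395,190),2))
cv2.imwrite('pics/s9.png',cv2.resize(s['frame'][120:250,285:395],None,fx=4.5,fy=4.5,interpolation=cv2.INTER_CUBIC))
```

```text
[0.466501   0.06970787 0.23723829] 0.04480381007686276
[[  6.  346.8 180.2]
 [  2.  309.5 168.5]] [[114.  340.7 194.9]]
[[ 43.  371.3 149.7]
 [ 16.  372.  133.2]]
```

View pics/s9.png

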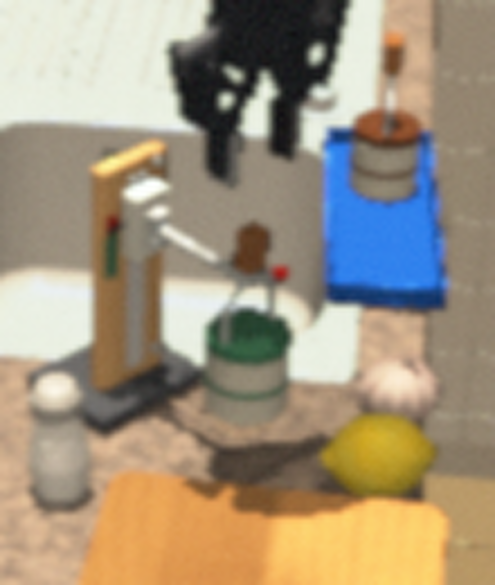

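Tea hangs freely with the pointer in the red band and the ball at (347,180.2), about 6–7 mm. It's nearly empty too, so it goes in the tray. Coffee still stands in the tray.

Call:
carry_out(
  commands=[
    [45, 0, 0, 40, 0, 0, 0],
    [45, 0, 0, 69, 0, 0, 0],
    [45, 0, 0, 69, 0, 0, 0],
    [10, 0, 0, 69, 0, 0, 0],
    [10, 0, 0, 69, 0, 0, 0],
    [10, 0, 0, 69, 0, 0, 0],
    [10, 0, 0, 55, 0, 0, 0],
    [10, 0, 0, 37, 0, 0, 0],
    [10, 0, 0, 37, 0, 0, 0],
    [10, -15, 0, 37, 0, 0, 0],
    [10, -30, 0, 37, 0, 0, 0],
    [10, -45, 0, 37, 0, 0, 0],
  ],
)

```text
time: 30.5
ee_pos: [0.4305, 0.0995, 0.1999]
tcp_rot: [[0.767, -0.642, -0.001], [-0.642, -0.767, -0.0], [-0.001, 0.001, -1.0]]
contact_force: [0.1, 0.1, -2.0]
opening: 0.0198
grip_force: 41.2
```

Call:
carry_out(
  commands=[
    [10, -15, 0, 0, 0, 0, 0],
    [10, -32, 0, -10, 0, 0, 0],
    [10, -32, 0, -50, 0, 0, 0],
    [10, -32, 0, -75, 0, 0, 0],
    [10, -32, 0, -100, 0, 0, 0],
    [10, -32, 0, -100, 0, 0, 0],
  ],
)

```text
time: 31.25
ee_pos: [0.408, 0.1201, 0.3023]
tcp_rot: [[0.766, -0.643, 0.004], [-0.643, -0.766, 0.001], [0.002, -0.004, -1.0]]
contact_force: [0.4, 0.1, -1.7]
opening: 0.019
grip_force: 41.3
```

Run:
```python
from h import *
s=snap('side');o=get_obs();print(o['ee_pos'],o['opening'])
print(cen(s['frame'],(0,150,110),(7,255,255),(280,130,380,240),3),cen(s['frame'],(60,80,50),(90,255,200),(290,110,400,300),2),'exp lid',proj(s,[*o['ee_pos'][:2],o['ee_pos'][2]-.06]))
print('tray',rel([.380,-.212,.30],0))
```

```text
[0.40740995 0.11969145 0.30090538] 0.01956281901589906
[[  9. 347. 178.]] [[138.  363.1 165.2]] exp lid [362.20809966 162.27121094]
tray [192.2, 271.7, 0.7, -0.1, -0.1, -40.0]
```

Call:
carry_out(
  commands=[
    [10, 12, 17, 0, 0, 0, 0],
    [10, 37, 52, 0, 0, 0, -6],
    [10, 65, 92, 0, 0, 0, -12],
    [10, 95, 134, 0, 0, 0, -18],
    [10, 125, 177, 0, 0, 0, -24],
    [10, 152, 215, 0, 0, 0, -32],
    [10, 176, 249, 0, 0, 0, -40],
    [10, 192, 272, 0, 0, 0, -40],
    [10, 192, 272, 0, 0, 0, -40],
    [10, 192, 272, 25, 0, 0, -40],
    [10, 192, 272, 25, 0, 0, -40],
    [10, 192, 272, 25, 0, 0, -40],
  ],
)

```text
time: 32.8
ee_pos: [0.3799, -0.2119, 0.2755]
tcp_rot: [[1.0, 0.001, -0.0], [0.001, -1.0, 0.0], [-0.0, -0.0, -1.0]]
contact_force: [-0.3, 0.7, -2.4]
opening: 0.0193
grip_force: 41.2
```

Run:
```python
from h import *
print('tray',rel([.380,-.212,.1255],0))
```

```text
tray [0.1, 0.1, 150.0, -0.0, 0.0, 0.0]
```

Call:
carry_out(
  commands=[
    [10, 0, 0, 40, 0, 0, 0],
    [10, 0, 0, 80, 0, 0, 0],
    [10, 0, 0, 115, 0, 0, 0],
    [10, 0, 0, 138, 0, 0, 0],
    [10, 0, 0, 145, 0, 0, 0],
    [10, 0, 0, 149, 0, 0, 0],
    [10, 0, 0, 151, 0, 0, 0],
    [10, 0, 0, 151, 0, 0, 0],
  ],
)

```text
time: 33.8
ee_pos: [0.3815, -0.2135, 0.1279]
tcp_rot: [[1.0, -0.001, 0.004], [-0.001, -1.0, -0.002], [0.004, 0.002, -1.0]]
contact_force: [-7.3, 2.1, 29.4]
opening: 0.0196
grip_force: 45.6
```

Run:
```python
from h import *
F=[]
for i in range(5): snap('side');F.append(get_obs()['contact_force'])
print(np.mean(F,0),get_obs()['ee_pos'])
```

```text
[-6.88547039  2.12361124 28.37056678] [ 0.38145271 -0.21352077  0.12790813]
```

Call:
carry_out(
  commands=[
    [10, 0, 0, -2, 0, 0, 0],
    [10, 0, 0, -3, 0, 0, 0],
    [10, 0, 0, -3, 0, 0, 0],
  ],
)

```text
time: 34.42
ee_pos: [0.3803, -0.2128, 0.128]
tcp_rot: [[1.0, -0.0, 0.001], [-0.0, -1.0, -0.0], [0.001, 0.0, -1.0]]
contact_force: [-1.7, 1.2, 6.8]
opening: 0.0193
grip_force: 42.7
```

Run:
```python
from h import *
F=[]
for i in range(5): t=snap('side');F.append(get_obs()['contact_force'])
o=get_obs();print(np.mean(F,0),o['ee_pos'])
print(cen(t['frame'],(60,80,50),(90,255,200),(290,110,400,300),2),'exp lid',proj(t,[.38,-.212,.066]))
```

```text
[-1.26050886  0.41253678  7.92639956] [ 0.3803301  -0.21278265  0.12797357]
[[ 67.  371.4 162.9]] exp lid [371.09296458 161.06543492]
```

Call:
carry_out(
  commands=[
    [50, 0, 0, 0, 0, 0, 0],
    [50, 0, 0, 0, 0, 0, 0],
    [50, 0, 0, 0, 0, 0, 0],
    [50, 0, 0, -30, 0, 0, 0],
    [50, 0, 0, -80, 0, 0, 0],
    [0, 0, 0, -130, 0, 0, 0],
    [0, 0, 0, -150, 0, 0, 0],
    [0, 0, 0, -150, 0, 0, 0],
    [0, 0, 0, -150, 0, 0, 0],
  ],
)

```text
time: 35.8
ee_pos: [0.3792, -0.2123, 0.2762]
tcp_rot: [[1.0, -0.0, -0.001], [-0.0, -1.0, 0.001], [-0.001, -0.001, -1.0]]
contact_force: [1.0, 0.3, 0.5]
opening: 0.0002
grip_force: 0.0
```

```bash
cat >> h.py <<'E'
P2=np.array([.5327,.0168])
def fold(phi,gap=0,r=.092):
    f=np.radians(phi);e=np.array([np.cos(f),np.sin(f)]);t=np.array([-e[1],e[0]])
    h=.011*abs(t[0])+.0145*abs(t[1])+.004
    return P2+r*e-t*(h+gap)
E
python3 - <<'E'
from h import *
s=snap('side');print(cen(s['frame'],(60,80,50),(90,255,200),(290,110,400,300),2),cen(s['frame'],(3,100,40),(16,255,140),(355,110,395,160),2))
b=fold(140.8,.018);print(b,rel([*b,.275],0))
for p in list(range(141,227,8))+[226]: print(p,np.round((fold(p)-b)*1000))
E
```

```text
[[ 81.  371.5 162.8]] [[ 89.  371.4 147.4]
 [ 19.  372.1 132.4]]
[0.48680574 0.10609095] [107.7, -318.4, 1.0, -0.0, 0.1, -0.0]
141 [-12. -14.]
149 [-22. -23.]
157 [-30. -33.]
165 [-38. -45.]
173 [-43. -58.]
181 [-46. -72.]
189 [-48. -84.]
197 [-48. -96.]
205 [ -47. -108.]
213 [ -43. -121.]
221 [ -38. -133.]
226 [ -34. -140.]
```

Call:
carry_out(
  commands=[
    [0, 108, -318, 0, 0, 0, 0],
    [0, 108, -318, 0, 0, 0, 0],
    [0, 108, -318, 0, 0, 0, 0],
    [0, 108, -318, 0, 0, 0, 0],
    [0, 108, -318, 0, 0, 0, 0],
    [0, 108, -318, 0, 0, 0, 0],
    [0, 108, -318, 0, 0, 0, 0],
    [0, 108, -318, 0, 0, 0, 0],
    [0, 108, -318, 50, 0, 0, 0],
    [0, 108, -318, 100, 0, 0, 0],
    [0, 108, -318, 130, 0, 0, 0],
    [0, 108, -318, 130, 0, 0, 0],
  ],
)

```text
time: 37.35
ee_pos: [0.486, 0.1034, 0.1454]
tcp_rot: [[1.0, -0.002, -0.005], [-0.002, -1.0, -0.002], [-0.005, 0.002, -1.0]]
contact_force: [0.3, 0.3, 0.6]
opening: -0.0002
grip_force: 0.0
```

Call:
carry_out(
  commands=[
    [0, -6, 7, 0, 0, 0, 0],
    [0, -12, 14, 0, 0, 0, 0],
    [0, -17, 18, 0, 0, 0, 0],
    [0, -22, 23, 0, 0, 0, 0],
    [0, -26, 28, 0, 0, 0, 0],
    [0, -30, 33, 0, 0, 0, 0],
    [0, -34, 39, 0, 0, 0, 0],
    [0, -38, 45, 0, 0, 0, 0],
    [0, -41, 52, 0, 0, 0, 0],
    [0, -43, 58, 0, 0, 0, 0],
    [0, -45, 65, 0, 0, 0, 0],
    [0, -46, 72, 0, 0, 0, 0],
  ],
)

```text
time: 38.85
ee_pos: [0.4416, 0.033, 0.1473]
tcp_rot: [[1.0, -0.0, -0.0], [-0.0, -1.0, 0.0], [-0.0, -0.0, -1.0]]
contact_force: [1.5, 1.7, -0.0]
opening: -0.0002
grip_force: 0.7
```

Run:
```python
from h import *
o=get_obs();print(o['ee_pos'],fold(181),o['contact_force'])
for n,b in(('side',(280,130,380,240)),('top',(280,180,380,250))):
  s=snap(n); a=cen(s['frame'],(0,150,110),(7,255,255),b,3);print(n,a)
  for r in a:
    q=onz(s,*r[1:],.170);print(q,np.degrees(np.arctan2(*(q[:2]-P2)[::-1])),np.linalg.norm(q[:2]-P2))
```

```text
[0.4416011  0.03297497 0.14727119] [0.44038783 0.0338813 ] [ 1.52064438  1.71336499 -0.0071845 ]
side []
top []
```

Call:
carry_out(
  commands=[
    [0, -1, 6, 0, 0, 0, 0],
    [0, -2, 12, 0, 0, 0, 0],
    [0, -2, 18, 0, 0, 0, 0],
    [0, -2, 24, 0, 0, 0, 0],
    [0, -2, 30, 0, 0, 0, 0],
    [0, -1, 36, 0, 0, 0, 0],
    [0, 1, 43, 0, 0, 0, 0],
    [0, 3, 49, 0, 0, 0, 0],
    [0, 5, 55, 0, 0, 0, 0],
    [0, 8, 61, 0, 0, 0, 0],
    [0, 10, 65, 0, 0, 0, 0],
    [0, 10, 65, 0, 0, 0, 0],
  ],
)

```text
time: 40.45
ee_pos: [0.4518, -0.032, 0.1472]
tcp_rot: [[1.0, -0.001, -0.0], [-0.001, -1.0, -0.0], [-0.0, 0.0, -1.0]]
contact_force: [-0.4, 0.1, -0.0]
opening: 0.0001
grip_force: 0.1
```

Run:
```python
from h import *
o=get_obs();print(o['ee_pos'],o['contact_force'])
for n,b in(('side',(280,130,380,240)),('top',(280,180,390,250))):
  s=snap(n); a=cen(s['frame'],(0,150,110),(7,255,255),b,3);print(n,a)
  for r in a:
    q=onz(s,*r[1:],.170);print(q,np.degrees(np.arctan2(*(q[:2]-P2)[::-1])),np.linalg.norm(q[:2]-P2))
```

```text
[ 0.45179879 -0.03203975  0.14723826] [-0.41469038  0.13655062 -0.03748828]
side []
top []
```

Call:
carry_out(
  commands=[
    [0, -20, -20, 0, 0, 0, 0],
    [0, -20, -20, -60, 0, 0, 0],
    [0, -20, -20, -110, 0, 0, 0],
    [0, -20, -80, -110, 0, 0, 0],
    [0, -20, -140, -110, 0, 0, 0],
    [0, -20, -190, -110, 0, 0, 0],
    [0, -20, -190, -110, 0, 0, 0],
  ],
)

```text
time: 41.42
ee_pos: [0.431, 0.1623, 0.2573]
tcp_rot: [[1.0, 0.006, 0.0], [0.006, -1.0, 0.001], [0.0, -0.001, -1.0]]
contact_force: [-0.6, -0.1, -0.1]
opening: 0.0002
grip_force: 0.0
```

Run:
```python
from h import *
o=get_obs();print(o['ee_pos'],o['contact_force'])
t=snap('top');s=snap('side')
for n,s_,b in(('side',s,(280,130,380,240)),('top',t,(280,180,390,250))):
  a=cen(s_['frame'],(0,150,110),(7,255,255),b,3);print(n,a)
  for r in a:
    q=onz(s_,*r[1:],.170);print(q,np.degrees(np.arctan2(*(q[:2]-P2)[::-1])),np.linalg.norm(q[:2]-P2))
```

```text
[0.43101618 0.1623112  0.25734154] [-0.64023453 -0.12961113 -0.05926948]
side []
top [[  7.  364.3 232. ]]
[ 0.44934048 -0.05903126  0.17      ] -137.70754903509035 0.11269068233856686
```

The ball is at top (364.3,232), bearing about -138°. From the out stop and the panel edge, flat should be about -130°, so I'll push about 8° more.

Run:
```python
from h import *
o=get_obs()
for p,g in((222,.02),(222,0),(226,0),(230,0),(233,0)): print(p,g,rel([*fold(p,g),.147],0))
```

```text
222 0.02 [4.5, 171.6, 110.2, 0.0, 0.0, 0.1]
222 0 [17.9, 186.5, 110.2, 0.0, 0.0, 0.1]
226 0 [21.3, 192.3, 110.2, 0.0, 0.0, 0.1]
230 0 [25.2, 197.9, 110.2, 0.0, 0.0, 0.1]
233 0 [28.5, 201.9, 110.2, 0.0, 0.0, 0.1]
```

Call:
carry_out(
  commands=[
    [0, 0, 60, 0, 0, 0, 0],
    [0, 0, 115, 0, 0, 0, 0],
    [0, 3, 168, 0, 0, 0, 0],
    [0, 3, 168, 50, 0, 0, 0],
    [0, 3, 168, 110, 0, 0, 0],
    [0, 3, 168, 110, 0, 0, 0],
    [0, 11, 177, 110, 0, 0, 0],
    [0, 18, 186, 110, 0, 0, 0],
    [0, 21, 192, 110, 0, 0, 0],
    [0, 24, 196, 110, 0, 0, 0],
    [0, 25, 198, 110, 0, 0, 0],
    [0, 25, 198, 110, 0, 0, 0],
  ],
)

```text
time: 43.02
ee_pos: [0.4567, -0.0396, 0.1473]
tcp_rot: [[1.0, -0.0, -0.0], [-0.0, -1.0, -0.0], [-0.0, 0.0, -1.0]]
contact_force: [0.2, 0.4, 0.9]
opening: -0.0001
grip_force: 0.2
```

Call:
carry_out(
  commands=[
    [0, 1.5, 2, 0, 0, 0, 0],
    [0, 3, 4, 0, 0, 0, 0],
    [0, 3, 4, 0, 0, 0, 0],
  ],
)

```text
time: 43.4
ee_pos: [0.4598, -0.0437, 0.1472]
tcp_rot: [[1.0, -0.0, -0.0], [-0.0, -1.0, -0.0], [-0.0, 0.0, -1.0]]
contact_force: [0.0, 0.9, -0.3]
opening: 0.0003
grip_force: 0.4
```

Call:
carry_out(
  commands=[
    [0, -20, -20, 0, 0, 0, 0],
    [0, -20, -20, -60, 0, 0, 0],
    [0, -20, -20, -110, 0, 0, 0],
    [0, -20, -80, -110, 0, 0, 0],
    [0, -20, -140, -110, 0, 0, 0],
    [0, -20, -190, -110, 0, 0, 0],
    [0, -20, -190, -110, 0, 0, 0],
  ],
)

```text
time: 44.28
ee_pos: [0.4393, 0.1502, 0.2574]
tcp_rot: [[1.0, 0.006, 0.0], [0.006, -1.0, 0.001], [0.0, -0.001, -1.0]]
contact_force: [-0.2, -1.1, -0.3]
opening: -0.0
grip_force: 0.0
```

Run:
```python
from h import *
np.set_printoptions(precision=4,suppress=True)
t=snap('top');s=snap('side')
a=cen(t['frame'],(0,150,110),(7,255,255),(280,180,390,250),3);print(a)
q=onz(t,*a[0][1:],.170);print(q,np.degrees(np.arctan2(*(q[:2]-P2)[::-1])),np.linalg.norm(q[:2]-P2))
g=cen(t['frame'],(60,80,50),(90,255,200),(380,220,500,285),1);print('tea',g,onz(t,*g[0][1:],.066))
c=cen(t['frame'],(3,100,40),(16,255,140),(380,220,500,285),2);print('coffee',c,onz(t,*c[0][1:],.066))
m=np.zeros((580,780,3),np.uint8)
m[:260,:]=cv2.resize(t['frame'][165:285,180:500],(780,260),interpolation=cv2.INTER_CUBIC)
m[265:580,:390]=cv2.resize(t['frame'][170:250,300:399],(390,315),interpolation=cv2.INTER_CUBIC)
m[265:580,395:]=cv2.resize(s['frame'][110:250,270:441],(385,315),interpolation=cv2.INTER_CUBIC)
cv2.imwrite('pics/s10.png',m)
```

```text
[[ 11.  368.5 227.6]]
[ 0.4597 -0.0694  0.17  ] -130.25329735533026 0.11295020864391238
tea [[258.  417.5 261.2]] [ 0.3757 -0.2068  0.066 ]
coffee [[260.  459.9 258. ]
 [  8.  421.8 262. ]] [ 0.3823 -0.3181  0.066 ]
```

View pics/s10.png

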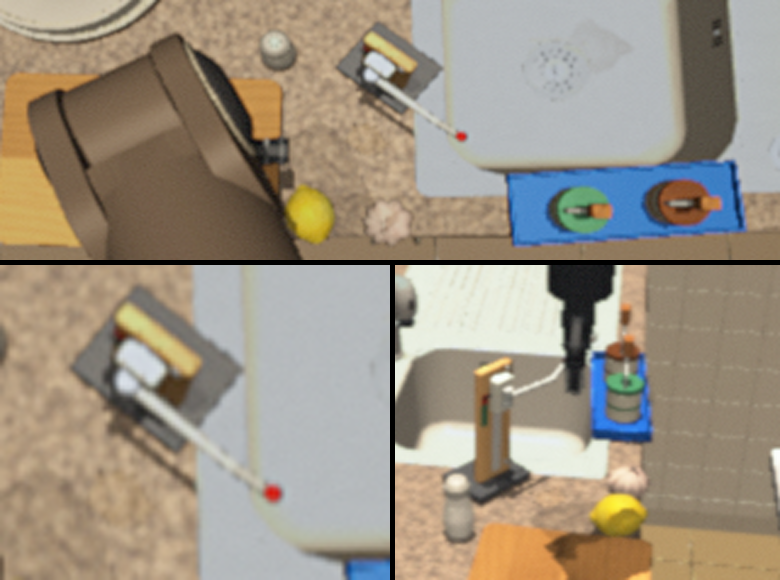

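The hook lies parallel to the panel (ball at top (368.5,227.6), 89° from the out stop). Both canisters stand upright well inside the tray, and the bystanders are in place.

```bash
python3 -c "
from plant import *
print(close_job())"
```

```text
the job is handed in; nothing more can be done
None
```

The job is handed in, with no verdict returned: coffee read about 5 mm and tea about 6–7 mm (both nearly empty), so both stand upright in the blue tray; there was no sugar canister, the hook is folded flat within camera accuracy, and the bystanders look unmoved.

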